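# Feed the strip and hold it down through the shear's guard

## Robot

A 7-joint arm with a two-finger parallel gripper is mounted at the origin on the work surface. World frame = base frame: x ahead of the robot, y to its left, z up, the work surface at z = 0. Lengths are in m, angles in rad, forces in N, time in s.
With the tool pointing down it reaches from about 0.425 to 0.875 m from the base axis. Payload 4.7 kg.
Tool frame: the origin (TCP) lies midway between the tips of the shut fingers; the grasp point (between the pads) lies 19 mm behind it; z points along the fingers, y is the line along which they close (so a half turn about z gives the same grasp; the last joint's range is limited). The gripper opens to 87 mm and grips with 3 to 60 N. Pads are 19 mm wide; open, the fingers measure 117 mm over their backs; the gripper's body (75 mm by 190 mm) begins 51 mm behind the grasp point.
Start: joints at [-1.24, 0.321, -0.07, 1.45, 0.023, 1.371, -0.057], TCP at [0.203, 0.618, 0.223] pointing down, gripper open.
Joint ranges: [-2.86, 2.86], [-0.3, 2.09], [-1.38, 1.24], [0.06, 2.45], [-1.56, 4.7], [0.09, 2.05], [-2.69, 2.69]. Speed limits (rad/s): [2.57, 2.57, 3.14, 3.14, 3.14, 3.14, 3.14].

## Interface

Orientations are given as a rotation vector (axis times angle).
In Python, from bench import ctrl, get_image, calibration gives the robot as it stands.
- The arm moves only by the tool apply_moves, never from a script. Its arguments are lists of equal length, an entry for each row: "dp": the shift along the tool's x, y, z in m, a list of three; "twist": the turn, a rotation vector about the tool's x, y, z in rad, a list of three; "fingers": the closure, from 0 (fully open) to 1 (shut). In form: {"dp": [[dx, dy, dz], ...], "twist": [[ax, ay, az], ...], "fingers": [fingers, ...]}. A call has 1 to 10 rows; each row shifts and turns the commanded pose from where the row before left it, along the tool's axes as they then stand; what a row does not reach is not made up. A row lasts 1/10 s, in which the tool goes at most 50 mm and 8.59 degrees, less where a joint would pass 70% of its speed; a pose out of reach is approached as far as the arm can. A call is refused whole if a number of a shift passes 0.05 or a number of a turn 0.15, either way. A call with a gripper value outside its range is refused whole. The fingers move at their own pace and stop on an object; "newtons" is the grip in N (left out, the last holds). Time passes only in rows, so rows that do not move let the fingers close. It gives the time, the measured TCP pose, the force, the opening and the grip force at its end, in the units of the state.
- ctrl.get_state(): the state, without advancing time (a new reading comes with each control period).
- get_image(name): name is "side" or "top" or "wrist"; returns the picture (400x640x3 uint8, red, green, blue); there is no depth.
- calibration(name): a dict with "fx", "fy", "cx", "cy" (pixels), "eye" and "attitude" of the camera in the world; the wrist camera has in their place "hand_eye" (4x4, takes a point from camera to tool coordinates, whose origin is the TCP and whose axes are the flange's). Camera axes: x right, y up, looking along -z (the intrinsics and any distortion apply to the point x, -y, -z); pixel columns grow to the right and rows downward; lengths in m; the calibration is good to about 2 mm. A picture is of the moment at which its call begins: read the wrist's pose just before it. calibration takes no time and is no camera call.
- ctrl.close_job(): hands the job in; it is judged then, once.
The state is a dict: "time": time; "joint_positions": joint angles; "qd": joint speeds; "joint_torque": joint torques, N m; "position": TCP position; "tool_rot": TCP orientation; "ft_force": force on the tool from outside, world axes, zero at the start; "torque": the same for the moment, N m; "grip_width": opening from 0.0 (shut) to 1.0 (fully open); "grip_force": force on a finger pad.
Only numpy, scipy, OpenCV 4.12 (cv2) and the standard library are available. Lean on these libraries where they do the work, as an engineer would, in place of code of your own. Each camera call takes 0.05 s, during which the arm holds its last target. There are 200 camera calls.

## Task

Set up the next cut on the bench shear: push the brass strip in by its near end until its far end is fully home against the back stop. Then reach down through the window in the yellow guard without touching the guard, press the red hold-down lever right down to its stop so that its foot clamps the strip, and finish while still holding it down. Nothing is to be lifted, and the other things on the bench stay where they are.

Things in the scene. Friction and masses are not known exactly. Their poses are not given: they have to be found in the camera images.
- shear: Green hand guillotine shear, fixed to the bench. Origin at bench level under its middle; x from its open front (robot's side) to its back, y left, z up. Bed top at z = 75 mm, its front edge at x = -85 mm; guides 44 mm apart lead the strip along x at y = 0. Blade beam and cheeks at x = 60 to 130, up to z = 165 mm. Hand lever at y = 140 leans back from x = 95, z = 140 to x = 235, z = 345 mm.
- guard: Yellow sheet-steel guard fixed over the front of the bed, clear plastic apron in front; same origin and axes as the shear. Top plate (3 mm): upper face at z = 150 mm, x = -70 to 52, y = -130 to 130 mm. The apron at x = -70 mm reaches down to z = 102 mm, the sides to z = 62 mm. Must not be touched.
- guard_window (a point): Centre of the window in the guard's top plate, at the plate's upper face. The free opening, inside its black rubber edging (which stands 1 mm proud), is 68 mm along the shear's x and 86 mm along its y.
- pad_top (a point): Centre of the upper face of the lever's red pad, right under the window; moves with the lever. The face measures 32 mm along the shear's x and 44 mm along its y. At rest it lies 130 mm above the bench, 20 mm below the guard's upper face; right down at the stop it is 22 mm lower (108 mm above the bench) and 3 mm further to the shear's -y.
- clamp_foot: Black rubber foot, 20 mm in diameter, on a spring plunger under the middle of the hold-down lever, above the strip's centre line; origin at the centre of its underside. It stands about 8 mm above the strip at rest and presses on it with about 9 N when the lever is down.
- strip: Loose brass strip, 255 mm long (its x), 40 mm wide (y) and 3 mm thick, 0.2 to 0.4 kg, lying flat in the guides on the bed, 2 mm of play each side. Origin at the centre of its underside; x points to the back of the shear. It sticks out over the bed's front edge towards the robot and starts 20 to 40 mm short of the back stop. Slides with a few newtons.
- strip_near (a point): Middle of the strip's near end (the robot's side), at mid thickness. There is nothing under the strip here for 65 mm or more down to the bench.
- strip_far (a point): Middle of the strip's far end, at mid thickness. The strip is home when this point meets the back stop.
- back_stop (a point): Middle of the front face of the aluminium back stop behind the blades, at the height of the strip; same axes as the shear. The stop does not move.
- pliers: Pliers with blue handles lying in front of the shear to the right of the strip, 155 x 46 x 12 mm, origin under the middle. Leave alone.
- bangle: Steel bangle lying in front of the shear to the left of the strip, 68 mm across, 14 mm high, origin at the centre of its underside. Leave alone.
- bench_block: Square steel block 63 x 63 x 19 mm beside the shear on its right, origin at the centre of its underside. Leave alone.
- jar: Amber jar with a black lid, 56 mm across, 75 mm high, origin at the centre of its underside. Leave alone.
- cup: White cup, 64 mm across, 55 mm high, origin at the centre of its underside. Leave alone.
- ring_clamp: Wooden ring clamp with a steel band, 127 x 32 x 26 mm, origin at the centre of its underside. Leave alone.
- hammer: Hammer lying on the left side of the bench, origin under its middle. Leave alone.
- hold_down: Red hold-down lever under the guard, along the shear's y, pressed at the red pad (32 x 44 x 22 mm) on its free end. It turns about a pin along x; origin on the pin, at x = -10, y = 75, z = 100 mm in the shear's frame. A spring lifts it as soon as it is let go. At the pad it takes 1 to 2 N to start and 8 to 9 N to reach the stop, a turn of 0.16 rad; the foot meets the strip at about 0.11 rad.

How it is judged:
On the way:
1. the strip is pushed home against the back stop while the hold-down lever is still up (x of strip_far in the frame of back_stop above -0.003 m and height (world z) of pad_top above 0.126 m), for 0.2 s.
At the end, for the whole second after the job is handed in: The fingers are holding the red lever down (its pad within 3 mm of the lowest position), its foot presses on the strip with over 3 N, and the strip lies flat and still with its far end within 3 mm of the back stop (x of strip_far in the frame of back_stop above -0.003 m and height (world z) of pad_top below 0.111 m and contact force between the fingers and hold_down above 1 N and contact force between clamp_foot and strip above 3 N and angle between strip's own z axis and vertical below 0.05 rad and linear speed of strip below 0.02 m/s); the arm keeps its last pose, push and grip.
It fails at once if the robot touches the guard (contact force between any of the fingers, the arm and guard above 0.5 N).
It fails at once if the strip is lifted or tipped up out of its guides (height (world z) of strip above 0.087 m or angle between strip's own z axis and vertical above 0.12 rad).
It fails at once if a bystander is lifted or moved by more than 20 mm (distance of any of pliers, bangle, bench_block, jar, cup, ring_clamp, hammer from where it was at the start of the episode above 0.02 m).
It also fails if it takes over 45 s, if anything falls off the work surface, if the arm or the gripper's body presses on something with over 40 N, if the wrist force passes 120 N, or if a joint passes its speed limit or range.

## Working session

There is one attempt and no reset: what is moved stays moved. The work goes in short steps, Python scripts to look and compute and a tool call to move; the robot and the scene stay as the last step left them, time stands still between calls to the robot, and variables do not carry over. Pictures are saved under pics/ and viewed, at most 10 in all, crops included, and the job is handed in when it is done.

Besides the shell and the picture viewer there is one more tool, called after "Request:" as a command line: name --argument value ..., lists and objects as JSON in quotes. apply_moves: Moves the arm, as the interface text tells. Its arguments: {"type":"object","properties":{"dp":{"type":"array"},"twist":{"type":"array"},"fingers":{"type":"array"},"newtons":{"type":"number"}},"required":["dp","twist","fingers"]}

```bash
mkdir -p pics
python3 - <<'E'
from bench import ctrl,get_image,calibration
import cv2
for n in("top","side"):
    cv2.imwrite(f"pics/{n}0.png",get_image(n)[:,:,::-1]); print(n,calibration(n))
print(calibration("wrist")); print(ctrl.get_state())
E
```

```text
top {'fx': 438.64981854891073, 'fy': 438.64981854891073, 'cx': 313.19999565440816, 'cy': 203.8144226999261, 'eye': array([0.25925845, 0.0623469 , 1.62232865]), 'attitude': array([ 0.13815421, -0.14485472, -1.57405917])}
side {'fx': 371.33875058228824, 'fy': 371.33875058228824, 'cx': 321.6605328884295, 'cy': 201.84496990399538, 'eye': array([ 0.10440646, -0.72663332,  0.73501005]), 'attitude': array([ 0.95128662, -0.235852  , -0.44945855])}
{'fx': 354.03605631859773, 'fy': 354.03605631859773, 'cx': 319.285101711388, 'cy': 199.97822060033286, 'hand_eye': array([[ 1.77795547e-04,  9.61872411e-01,  2.73498508e-01,
         7.53527696e-02],
       [ 9.99999957e-01, -1.06751571e-04, -2.74641894e-04,
        -5.56097113e-04],
       [-2.34974065e-04,  2.73498545e-01, -9.61872388e-01,
        -1.62676076e-01],
       [ 0.00000000e+00,  0.00000000e+00,  0.00000000e+00,
         1.00000000e+00]])}
{'time': 0.1, 'joint_positions': array([-1.23991839,  0.32172002, -0.07005307,  1.45155779,  0.02261691,
        1.37078731, -0.05691132]), 'qd': array([ 0.00062217, -0.00253873,  0.00142281, -0.00471658,  0.00097989,
       -0.00078679, -0.0011726 ]), 'joint_torque': array([-1.02546051e-04, -4.92574453e+01, -4.05854238e-01, -3.13400674e+01,
       -6.42084936e-02,  3.95363127e-02,  8.40921052e-05]), 'position': array([0.20239641, 0.61716763, 0.22158697]), 'tool_rot': array([-4.95507876e-01, -3.10211956e+00,  2.63909303e-03]), 'ft_force': array([-0.52460487, -0.44030967, -0.26070135]), 'torque': array([0.00028048, 0.01298848, 0.01907997]), 'grip_force': 0.0, 'grip_width': 0.9997930059941035}
```

View pics/top0.png

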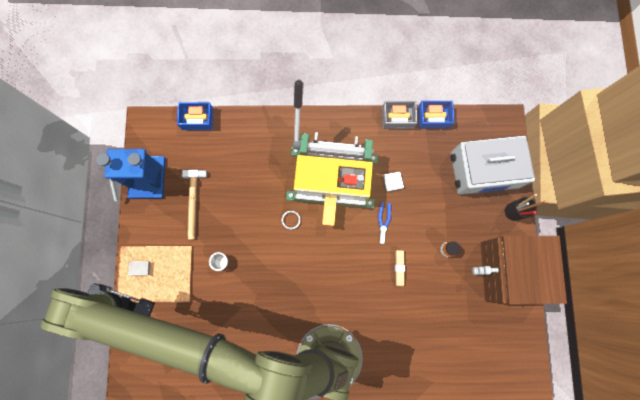

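View pics/side0.png

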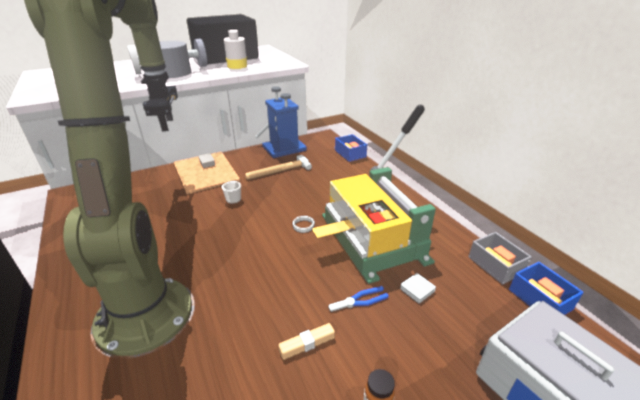

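```bash
cat > h.py <<'E'
import numpy as np, cv2
from scipy.spatial.transform import Rotation as R
from bench import ctrl,get_image,calibration
def cam(n,s=None):
    c=calibration(n)
    if n=="wrist":
        T=np.eye(4);T[:3,:3]=R.from_rotvec(s["tool_rot"]).as_matrix();T[:3,3]=s["position"]
        T=T@np.array(c["hand_eye"]); return c,T[:3,:3],T[:3,3]
    return c,R.from_rotvec(c["attitude"]).as_matrix(),np.array(c["eye"])
def px2w(n,uv,z,s=None):
    c,A,e=cam(n,s); u,v=uv
    d=A@np.array([(u-c["cx"])/c["fx"],-(v-c["cy"])/c["fy"],-1]); return e+d*(z-e[2])/d[2]
def w2px(n,p,s=None):
    c,A,e=cam(n,s); q=A.T@(np.array(p)-e); return np.array([c["cx"]-c["fx"]*q[0]/q[2],c["cy"]+c["fy"]*q[1]/q[2]])
E
python3 - <<'E'
from h import *
im=cv2.imread("pics/top0.png")[130:230,280:410]; cv2.imwrite("pics/topc.png",cv2.resize(im,None,fx=6,fy=6,interpolation=cv2.INTER_CUBIC))
print(w2px("top",[.203,.618,.223]),w2px("side",[.203,.618,.223]))
E
```

```text
[133.05913814 303.53755741] [167.47807139 124.23893201]
```

View pics/topc.png

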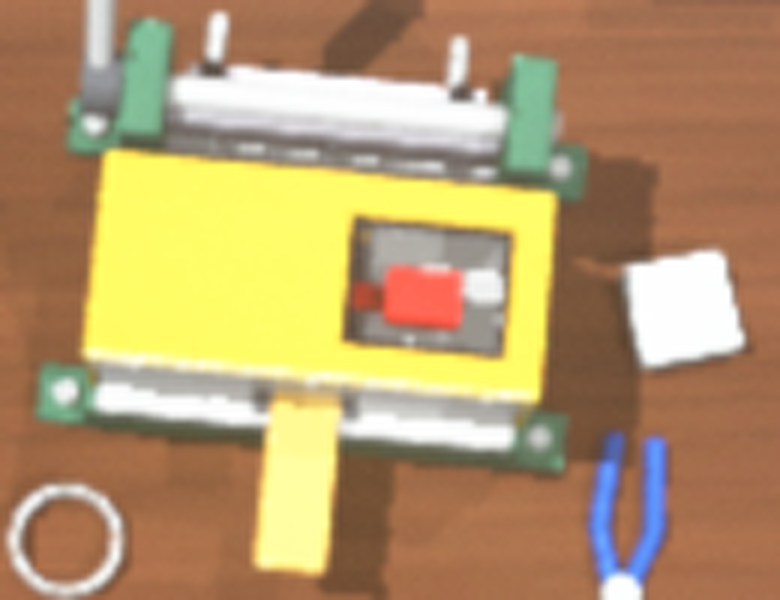

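The crop shows the guard plate with corners (108,150), (556,192), (540,402) and (84,358). The window spans (353,215) to (502,355), the red pad's centre is at about (423,297), and the strip's near end runs from (253,568) to (325,575).

Run:
```python
from h import *
f=lambda u,v,z:px2w("top",(280+(u+.5)/6-.5,130+(v+.5)/6-.5),z)
G=np.array([f(*p,.15)[:2] for p in[(108,150),(556,192),(540,402),(84,358)]])
L=np.array([(.052,.13),(.052,-.13),(-.07,-.13),(-.07,.13)])
a=G-G.mean(0);b=L-L.mean(0)
th=np.arctan2((b[:,0]*a[:,1]-b[:,1]*a[:,0]).sum(),(a*b).sum())
Rm=np.array([[np.cos(th),-np.sin(th)],[np.sin(th),np.cos(th)]]); o=G.mean(0)-Rm@L.mean(0)
print("yaw",th,"origin",o,"res",(L@Rm.T+o-G).round(4).tolist())
S=lambda p:(Rm.T@(p[:2]-o)).round(4)
for n,ps,z in[("win",[(353,215),(511,233),(502,355),(343,342)],.15),("pad",[(385,265),(462,268),(460,328),(383,324)],.13),("strip",[(253,568),(325,575)],.078),("bangle",[(67,540)],.01),("plier",[(620,585),(613,435),(655,435)],.012)]:
    P=np.array([f(*p,z) for p in ps]); print(n,P.mean(0).round(4),S(P.mean(0)),[S(p).tolist() for p in P])
s=ctrl.get_state();print(R.from_rotvec(s["tool_rot"]).as_matrix().round(3))
```

```text
yaw -0.10571748281396692 origin [ 0.63543906 -0.01594787] res [[-0.001, -0.0], [-0.0013, 0.0007], [0.0012, 0.0005], [0.0011, -0.0011]]
win [ 0.6194 -0.0755  0.15  ] [-0.0097 -0.0609] [[0.0281, -0.0148], [0.0264, -0.1065], [-0.046, -0.1069], [-0.0473, -0.0156]]
pad [ 0.6182 -0.0745  0.13  ] [-0.011  -0.0601] [[0.0055, -0.0367], [0.0081, -0.0816], [-0.0278, -0.0833], [-0.0298, -0.0386]]
strip [0.4641 0.0036 0.078 ] [-0.1725  0.0013] [[-0.1725, 0.0227], [-0.1724, -0.02]]
bangle [0.4938 0.138  0.01  ] [-0.1571  0.1382] [[-0.1571, 0.1382]]
plier [ 0.5255 -0.2109  0.012 ] [-0.0887 -0.2055] [[-0.1519, -0.204], [-0.0585, -0.1932], [-0.0559, -0.2193]]
[[-0.95   0.312 -0.   ]
 [ 0.312  0.95  -0.002]
 [-0.    -0.002 -1.   ]]
```

Request:
apply_moves --dp '[[0,0,0],[0,0,0],[-0.03,-0.035,0],[-0.03,-0.035,0],[-0.03,-0.035,0],[-0.03,-0.035,0],[-0.03,-0.035,0],[-0.03,-0.035,0],[-0.03,-0.035,0],[-0.03,-0.035,0]]' --twist '[[0,0,-0.106],[0,0,-0.106],[0,0,0],[0,0,0],[0,0,0],[0,0,0],[0,0,0],[0,0,0],[0,0,0],[0,0,0]]' --fingers '[1,1,1,1,1,1,1,1,1,1]' --newtons 20

```text
time: 1.1
position: [0.4125, 0.3122, 0.2223]
tool_rot: [-0.164, -3.137, 0.0]
ft_force: [-1.0, 0.1, 0.5]
grip_width: 0.173
grip_force: 0.0
```

```bash
cat >> h.py <<'E'
TH,O=-0.1057,np.array([.63544,-.01595])
RM=np.array([[np.cos(TH),-np.sin(TH)],[np.sin(TH),np.cos(TH)]])
def st():
    s=ctrl.get_state(); M=R.from_rotvec(s["tool_rot"]).as_matrix()
    print("t",round(s["time"],2),"shear xy",(RM.T@(s["position"][:2]-O)).round(4),"z",s["position"][2].round(4),"yaw err",round(np.arctan2(M[1,0],M[0,0])-(np.pi+TH),4),"zax",M[:,2].round(3),"F",s["ft_force"].round(2),"w",round(s["grip_width"],3))
    return s
E
python3 -c "
from h import *
st()"
```

```text
t 1.1 shear xy [-0.2563  0.3028] z 0.2223 yaw err 0.001 zax [-0.  0. -1.] F [-1.04  0.13  0.49] w 0.173
```

Request:
apply_moves --dp '[[-0.007,-0.0377,0],[-0.007,-0.0377,0],[-0.007,-0.0377,0],[-0.007,-0.0377,0],[-0.007,-0.0377,0],[-0.007,-0.0377,0],[-0.007,-0.0377,0],[-0.007,-0.0377,0],[0,0,0],[0,0,0]]' --twist '[[0,0,0],[0,0,0],[0,0,0],[0,0,0],[0,0,0],[0,0,0],[0,0,0],[0,0,0],[0,0,0],[0,0,0]]' --fingers '[1,1,1,1,1,1,1,1,1,1]'

```text
time: 2.1
position: [0.4359, 0.0078, 0.2224]
tool_rot: [-0.168, -3.137, -0.001]
ft_force: [0.9, 0.8, -0.5]
grip_width: 0.008
grip_force: 0.0
```

Run:
```python
from h import *
s=st()
im=get_image("wrist"); cv2.imwrite("pics/w1.png",im[:,:,::-1])
for p in [(-.1725,.02),(-.1725,-.02),(-.06,.0)]:
    q=RM@np.array(p)+O; print(p,w2px("wrist",[*q,.078],s).round(1))
```

```text
t 2.1 shear xy [-0.201   0.0026] z 0.2224 yaw err -0.0014 zax [-0.     0.001 -1.   ] F [ 0.94  0.79 -0.5 ] w 0.008
(-0.1725, 0.02) [338.6 217.5]
(-0.1725, -0.02) [294.9 217.5]
(-0.06, 0.0) [317.1 324. ]
```

View pics/w1.png

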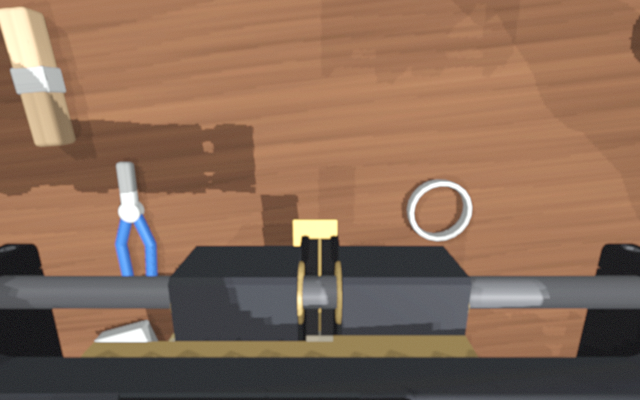

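The wrist view shows the strip's near end at row 220, columns 293–337, which agrees with the estimate to within 2 mm. It lies about 20 mm ahead of the shut fingers, so I'll go down in front of it.

Request:
apply_moves --dp '[[0,-0.002,0.03],[0,0,0.04],[0,0,0.04],[0,0,0.035],[0,0,0.015],[0,0,0],[-0.01,0,0],[0,0,0]]' --twist '[[0,0,0],[0,0,0],[0,0,0],[0,0,0],[0,0,0],[0,0,0],[0,0,0],[0,0,0]]' --fingers '[1,1,1,1,1,1,1,1]'

```text
time: 2.95
position: [0.4486, 0.0059, 0.0641]
tool_rot: [0.163, 3.133, 0.001]
ft_force: [-0.3, 0.4, 0.1]
grip_width: 0.001
grip_force: 0.0
```

```bash
python3 -c "
from h import *
st()"
```

```text
t 2.95 shear xy [-0.1881  0.002 ] z 0.0641 yaw err 0.0019 zax [ 0.004  0.    -1.   ] F [-0.3   0.35  0.12] w 0.001
```

Request:
apply_moves --dp '[[-0.004,0,0],[-0.004,0,0],[-0.004,0,0],[-0.004,0,0],[-0.004,0,0],[-0.004,0,0]]' --twist '[[0,0,0],[0,0,0],[0,0,0],[0,0,0],[0,0,0],[0,0,0]]' --fingers '[1,1,1,1,1,1]'

```text
time: 3.55
position: [0.4698, 0.0027, 0.0625]
tool_rot: [-0.165, -3.137, -0.0]
ft_force: [-0.7, 0.9, 1.1]
grip_width: 0.005
grip_force: 0.9
```

Request:
apply_moves --dp '[[-0.003,0,0],[-0.003,0,0]]' --twist '[[0,0,0],[0,0,0]]' --fingers '[1,1]'

```text
time: 3.75
position: [0.4758, 0.0021, 0.0624]
tool_rot: [-0.165, -3.137, 0.0]
ft_force: [-1.0, 1.1, 0.6]
grip_width: 0.009
grip_force: 0.9
```

Request:
apply_moves --dp '[[-0.003,0,0]]' --twist '[[0,0,0]]' --fingers '[1]'

```text
time: 3.85
position: [0.4788, 0.0018, 0.0625]
tool_rot: [-0.164, -3.137, 0.0]
ft_force: [-1.4, -0.2, -0.2]
grip_width: 0.002
grip_force: 0.8
```

```bash
python3 -c "
from h import *
st()"
```

```text
t 3.85 shear xy [-0.1577  0.0011] z 0.0625 yaw err 0.0009 zax [-0. -0. -1.] F [-1.41 -0.16 -0.2 ] w 0.002
```

Request:
apply_moves --dp '[[-0.003,0,0],[-0.003,0,0]]' --twist '[[0,0,0],[0,0,0]]' --fingers '[1,1]'

```text
time: 4.05
position: [0.4848, 0.0012, 0.0625]
tool_rot: [0.165, 3.137, 0.0]
ft_force: [-1.3, -0.2, 0.1]
grip_width: 0.008
grip_force: 0.7
```

Request:
apply_moves --dp '[[-0.003,0,0]]' --twist '[[0,0,0]]' --fingers '[1]'

```text
time: 4.15
position: [0.4859, 0.001, 0.0622]
tool_rot: [-0.164, -3.133, -0.0]
ft_force: [-9.4, 1.1, 7.7]
grip_width: 0.004
grip_force: 5.3
```

Request:
apply_moves --dp '[[-0.002,0,0]]' --twist '[[0,0,0]]' --fingers '[1]'

```text
time: 4.25
position: [0.486, 0.001, 0.062]
tool_rot: [-0.164, -3.129, -0.001]
ft_force: [-13.6, 1.3, 10.0]
grip_width: 0.003
grip_force: 7.0
```

Request:
apply_moves --dp '[[-0.002,0,0]]' --twist '[[0,0,0]]' --fingers '[1]'

```text
time: 4.35
position: [0.4861, 0.001, 0.0617]
tool_rot: [-0.164, -3.125, -0.001]
ft_force: [-18.6, 1.6, 13.5]
grip_width: 0.009
grip_force: 9.3
```

The force rose sharply, from 1 N to 18 N with no further travel, after about 30 mm. The strip is home. I'll back off, rise and move above the window.

Request:
apply_moves --dp '[[0,0,0],[0.003,0,0],[0.005,0,0],[0.01,0,0],[0.01,0,0],[0,0,-0.04],[0,0,-0.04],[0,0,-0.04],[0,0,-0.04],[0,0,0]]' --twist '[[0,0,0],[0,0,0],[0,0,0],[0,0,0],[0,0,0],[0,0,0],[0,0,0],[0,0,0],[0,0,0],[0,0,0]]' --fingers '[1,1,1,1,1,1,1,1,1,1]'

```text
time: 5.35
position: [0.4668, 0.0036, 0.2283]
tool_rot: [0.164, 3.126, 0.005]
ft_force: [0.0, -0.1, 0.2]
grip_width: 0.008
grip_force: 0.0
```

Run:
```python
from h import *
s=st()
a=get_image("top")[130:230,280:410,::-1]; b=get_image("side")[160:280,300:440,::-1]
a=cv2.resize(a,(390,300),interpolation=cv2.INTER_CUBIC);b=cv2.resize(b,(350,300),interpolation=cv2.INTER_CUBIC)
cv2.imwrite("pics/c2.png",np.hstack([a,b]))
```

```text
t 5.35 shear xy [-0.1697  0.0016] z 0.2283 yaw err 0.0008 zax [ 0.011  0.003 -1.   ] F [ 0.03 -0.09  0.25] w 0.008
```

View pics/c2.png

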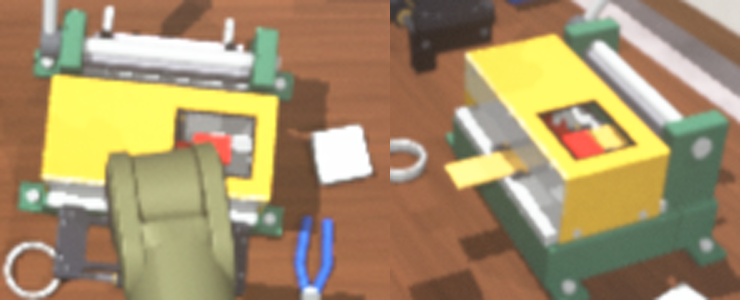

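The strip lies flat and sits further in, and the lever is still up. Next I'll go above the window.

Request:
apply_moves --dp '[[-0.0265,-0.0103,0],[-0.0265,-0.0103,0],[-0.0265,-0.0103,0],[-0.0265,-0.0103,0],[-0.0265,-0.0103,0],[-0.0265,-0.0103,0],[0,0,0],[0,0,0]]' --twist '[[0,0,0],[0,0,0],[0,0,0],[0,0,0],[0,0,0],[0,0,0],[0,0,0],[0,0,0]]' --fingers '[1,1,1,1,1,1,1,1]'

```text
time: 6.25
position: [0.6142, -0.0751, 0.2204]
tool_rot: [-0.166, -3.133, 0.001]
ft_force: [0.5, -0.1, 0.3]
grip_width: 0.0
grip_force: 0.0
```

Run:
```python
from h import *
s=st()
im=get_image("wrist"); cv2.imwrite("pics/w2.png",im[:,:,::-1])
for p in [(.024,-.018),(.024,-.104),(-.044,-.104),(-.044,-.018)]:
    q=RM@np.array(p)+O; print("win",p,w2px("wrist",[*q,.15],s).round(1))
print("tip proj",w2px("wrist",[*s["position"]],s).round(1))
```

```text
t 6.25 shear xy [-0.0149 -0.061 ] z 0.2204 yaw err -0.0003 zax [-0.004 -0.001 -1.   ] F [ 0.46 -0.1   0.34] w 0.0
win (0.024, -0.018) [379.6 264.5]
win (0.024, -0.104) [260.4 264.5]
win (-0.044, -0.104) [255.8 171.7]
win (-0.044, -0.018) [384.2 171.7]
tip proj [320.1 256.1]
```

View pics/w2.png

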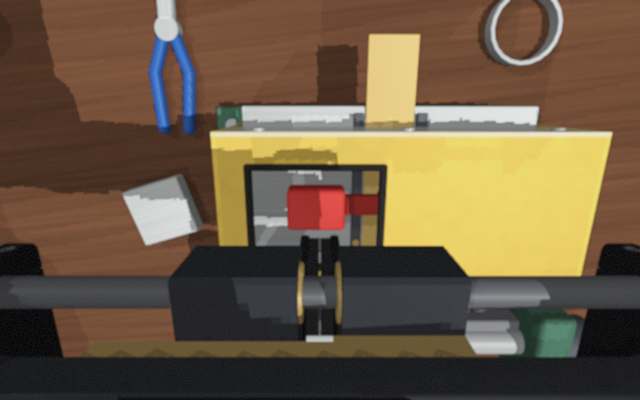

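The window's inner edges are at columns 252–379, with the front edge at row 170. The pad centre is at about (317,207), so the offsets are under 3 mm. I'll shift slightly and go down.

Request:
apply_moves --dp '[[-0.004,-0.002,0],[0,0,0.03],[0,0,0.03],[0,0,0.015],[0,0,0]]' --twist '[[0,0,0],[0,0,0],[0,0,0],[0,0,0],[0,0,0]]' --fingers '[1,1,1,1,1]'

```text
time: 6.8
position: [0.6173, -0.0763, 0.1455]
tool_rot: [-0.163, -3.133, -0.001]
ft_force: [-0.1, -0.4, 0.4]
grip_width: 0.007
grip_force: 0.0
```

```bash
python3 -c "
from h import *
st()"
```

```text
t 6.8 shear xy [-0.0117 -0.062 ] z 0.1455 yaw err 0.0015 zax [-0.004  0.001 -1.   ] F [-0.08 -0.39  0.38] w 0.007
```

Request:
apply_moves --dp '[[0,0,0.008],[0,0,0.006],[0,0,0.004],[0,0,0.004],[0,-0.001,0.004],[0,0,0.004],[0,-0.001,0.004],[0,0,0.003],[0,0,0]]' --twist '[[0,0,0],[0,0,0],[0,0,0],[0,0,0],[0,0,0],[0,0,0],[0,0,0],[0,0,0],[0,0,0]]' --fingers '[1,1,1,1,1,1,1,1,1]'

```text
time: 7.7
position: [0.6194, -0.0798, 0.1116]
tool_rot: [0.165, 3.136, -0.0]
ft_force: [-2.7, -0.5, 9.8]
grip_width: 0.007
grip_force: 4.6
```

Request:
apply_moves --dp '[[0,0,0.003],[0,0,0]]' --twist '[[0,0,0],[0,0,0]]' --fingers '[1,1]'

```text
time: 7.9
position: [0.6194, -0.08, 0.1094]
tool_rot: [0.165, 3.136, -0.0]
ft_force: [-2.4, -1.0, 11.0]
grip_width: 0.007
grip_force: 5.4
```

```bash
python3 -c "
from h import *
st()"
```

```text
t 7.9 shear xy [-0.0091 -0.0654] z 0.1094 yaw err 0.0003 zax [ 0.001 -0.    -1.   ] F [-2.43 -0.96 11.  ] w 0.007
```

Request:
apply_moves --dp '[[0,0,0.003],[0,0,0]]' --twist '[[0,0,0],[0,0,0]]' --fingers '[1,1]'

```text
time: 8.1
position: [0.6196, -0.08, 0.1085]
tool_rot: [0.166, 3.135, 0.001]
ft_force: [-7.6, -0.3, 22.0]
grip_width: 0.007
grip_force: 10.6
```

Request:
apply_moves --dp '[[0,0,0.002],[0,0,0]]' --twist '[[0,0,0],[0,0,0]]' --fingers '[1,1]'

```text
time: 8.3
position: [0.6196, -0.0801, 0.108]
tool_rot: [0.166, 3.135, 0.002]
ft_force: [-11.1, -0.1, 28.9]
grip_width: 0.004
grip_force: 14.3
```

The lever is at its stop: 29 N with the TCP at 0.108 m. I'll check the view before handing in.

Run:
```python
from h import *
st(); b=get_image("side")[160:280,300:440,::-1]
cv2.imwrite("pics/c3.png",cv2.resize(b,(560,480),interpolation=cv2.INTER_CUBIC))
st()
```

```text
t 8.3 shear xy [-0.009  -0.0654] z 0.108 yaw err 0.0002 zax [ 0.002  0.001 -1.   ] F [-11.12  -0.08  28.88] w 0.004
t 8.35 shear xy [-0.009  -0.0654] z 0.1079 yaw err 0.0001 zax [ 0.002  0.001 -1.   ] F [-10.85  -0.5   28.44] w 0.007
```

View pics/c3.png

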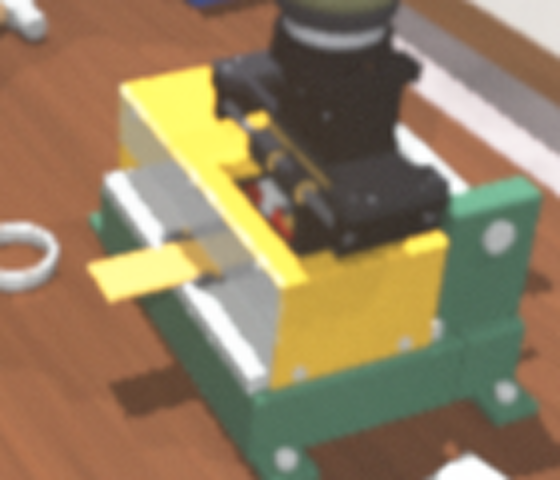

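The fingers are through the window onto the red pad, clear of the window edges, and the strip's near end, at about (100,280), lies flat and still pushed in. I'm handing in.

```bash
python3 -c "
from h import *
print(ctrl.close_job()); st()"
```

```text
the job is handed in; nothing more can be done
None
the job is handed in; nothing more can be done
```

I pushed the strip home against the back stop and handed the job in with the red lever held at its stop (about 29 N, pad at 108 mm) and no sign of touching the guard; the judge's verdict was not shown.

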